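# Shut the sewing machine's accessory tray

### The job

The sewing machine's accessory tray is drawn out with its blue lid standing open. With the fingertips only, push the lid over and down until it is shut, then push the tray by its end along the free arm until it is fully home. Push gently, pinch and lift nothing, and leave the spools, scissors, marker and tape measure where they are.

Things in the scene. Friction and masses are not known exactly. Their poses are not given: they have to be found in the camera images.
- machine: White sewing machine fixed to the bench, 400 mm long, 180 deep, 285 high, front roughly towards the robot. Origin on the bench under its middle; own x from front to back, y from the handwheel column along the free arm, z up. In this frame (mm): column and base y -200 to -60; free arm y -60 to 190, x 3 to 83, z 25 to 75
- head (a point): Outer lower front corner of the needle head, 165 mm above the bench, fixed on the machine at x -22, y 145, z 165 mm in its frame. The head and upper arm overhang everything from here towards the column (-y) and the back (+x to 85 mm), up to 285 mm
- tray (a joint): Cream accessory tray lying along the front of the free arm, 75 mm high, with a solid end block 30 mm thick and 178 mm wide in front of the free arm's end. How far it is drawn out (m) along the machine's +y: 0 = fully home, its stop; 0.14 = the other stop. It slides on a straight guide with 1 to 3 N of friction, and stays where it is left
- tray_end (a point): Middle of the tray's flat outer end face, 45 mm above the bench; moves with the tray. The face is 178 mm wide along the machine's x and reaches from 4 to 75 mm above the bench; it looks along the machine's +y. When home it stands at y = 225 mm in the machine's frame, 80 mm past the needle head
- lid (a joint): Blue lid of the tray's open compartment, a flat plate 83 mm (from hinge to free edge) by 124 mm (along the machine's y) by 4 mm. Angle (rad): 0 = shut, level, its top 75 mm above the bench and flush with the tray; 1.57 = standing upright; more = leaning out over the bench on the machine's front side (-x), stop at 2.3. The stiff hinge keeps it at any angle; less than 1 N at the free edge moves it
- lid_plate: The lid itself: the thin blue plate, 83 by 113 by 4 mm, between two 5 mm side ribs. Origin on the middle of the hinge line, own x towards its free edge, y along the hinge, z out of its top face when shut. It is springy: pressed at mid-depth when shut it gives about 1 mm for each 6 N
- lid_hinge (a point): Middle of the lid's hinge line, which runs along the machine's y on the tray's front top edge, 73 mm above the bench; moves with the tray. From it the shut lid reaches 83 mm towards the machine's +x, and 62 mm either way along y
- lid_edge (a point): Middle of the lid's free edge (mid-thickness), 83 mm from the hinge line; moves with the lid
- spool_red: Red thread spool with wooden flanges, standing upright, 32 mm across, 40 mm high; origin at the centre of its underside. Not part of the job: leave it where it stands
- spool_yellow: Yellow thread spool with wooden flanges, standing upright, 32 mm across, 40 mm high; origin at the centre of its underside. Not part of the job: leave it where it stands
- spool_green: Green thread spool with wooden flanges, standing upright, 32 mm across, 40 mm high; origin at the centre of its underside. Not part of the job: leave it where it stands
- scissors: Shut scissors with black handles lying flat, 190 mm long, 85 mm over the handles, 12 mm thick; origin under the middle of their length, x towards the points. Leave alone
- marker: Blue fabric marker with a black cap lying flat, 122 mm long, 15 mm thick; origin under its middle, x along it. Leave alone
- tape: Yellow round tape measure lying flat, 62 mm across, 18 mm high, with a steel tab at +x; origin at the centre of its underside. Leave alone

How it is judged:
On the way, in this order (a step that is already met when the one before it is completed fails the run):
1. the lid is shut while the tray is still drawn out (value of joint lid below 0.06 rad and value of joint tray above 0.05 m), for 0.2 s.
2. the tray is fully home with the lid shut (value of joint tray below 0.003 m and value of joint lid below 0.06 rad), for 0.2 s.
At the end, for the whole second after the job is handed in: The lid is shut (within 0.06 rad, 5 mm at its edge), the tray is home within 3 mm and at rest, the fingers are off it, and every loose thing is within 15 mm of where it was, the spools upright (all of step 2 and velocity of joint tray below 0.005 m/s and contact force between the fingers and machine below 0.5 N and distance of each of spool_red, spool_yellow, spool_green, scissors, marker, tape from where it was at the start of the episode below 0.015 m and angle between each of spool_red, spool_yellow, spool_green's own z axis and vertical below 0.2 rad); the robot touches nothing.
It fails at once if a loose thing (spool, scissors, marker, tape measure) is lifted, carried or shifted by more than 15 mm (distance of any of spool_red, spool_yellow, spool_green, scissors, marker, tape from where it was at the start of the episode above 0.015 m).
It fails at once if the lid is pinched, or pushed with more than 30 N (contact force between the fingers and lid_plate above 30 N).
It fails at once if the tray or the machine is pushed with more than 50 N (contact force between any of the fingers, the arm and machine above 50 N).
It also fails if it takes over 53 s, if anything falls off the work surface, if the arm or the gripper's body presses on something with over 40 N, if the wrist force passes 120 N, or if a joint passes its speed limit or range.

### The arm

A 7-joint arm with a two-finger parallel gripper is mounted at the origin on the work surface. World frame = base frame: x ahead of the robot, y to its left, z up, the work surface at z = 0. Lengths are in m, angles in rad, forces in N, time in s.
With the tool pointing down it reaches from about 0.4 to 0.875 m from the base axis. Payload 19.3 kg.
Tool frame: the origin (TCP) lies at the very end of the fingers, on their centre line; the grasp point (between the pads) lies bot.grasp_offset behind it (bot.grasp_offset is the distance from the TCP to the grasp point, in m); z points along the fingers, y is the direction in which the jaws open and shut (so a half turn about z gives the same grasp; the last joint's range is limited). The gripper opens to 85 mm and grips with 20 to 120 N. Pads are 22 mm wide; open, the fingers measure 114 mm over their backs; the gripper's body (76 mm by 85 mm) begins 54 mm behind the grasp point. The pads swing forward as they close: fully open they stand 13 mm farther back than shut.
Start: joints at [1.051, 0.521, -0.036, 1.599, 0.021, 1.021, -0.113], TCP at [0.272, -0.563, 0.231] pointing down, gripper open.
Joint ranges: [-2.91, 2.91], [-0.3, 2.13], [-1.5, 1.42], [0.17, 2.43], [-1.26, 4.41], [0.16, 1.93], [-2.52, 2.52]. Speed limits (rad/s): [1.89, 1.89, 2.39, 2.39, 3.01, 3.01, 3.01].

### API

Orientations are given as [roll, pitch, yaw] about the fixed x, y, z axes, in that order (R = Rz(yaw) Ry(pitch) Rx(roll)).
In Python, from workcell import bot gives the robot as it stands. The module is installed in compiled form; this text tells all that it offers.
- The arm moves only by the shell command python3 -m handwheel 'ROWS' [OPENING] [FORCE]. ROWS is JSON, a list of rows, each a list of 6 numbers: the shift along the tool's x, y, z as a fraction of full scale, then the turn, a rotation vector about the tool's x, y, z as a fraction of full scale. In form: [[x, y, z, rx, ry, rz], ...]. A call has 1 to 8 rows; each row shifts and turns the commanded pose from where the row before left it, along the tool's axes as they then stand; what a row does not reach is not made up. Full scale, the value 1, is 0.025 m for a shift and 360 degrees for a turn. A row lasts 1/8 s, in which the tool goes at most 62.5 mm and 10.7 degrees, less where a joint would pass 70% of its speed; a pose out of reach is approached as far as the arm can. A call with a number of a shift or a turn outside -1 to 1 is refused whole. A call with a gripper value outside its range is refused whole. OPENING is the closure, from -1 (fully open) to 1 (shut), set as the call begins (- or left out, the last holds). The fingers move at their own pace and stop on an object; FORCE is the grip in N (left out, the last holds). Time passes only in rows, so rows that do not move let the fingers close. It gives the time, the measured TCP pose, the force and the opening at its end, in the units of the state.
- bot.observe(): the state, without advancing time (a new reading comes with each control period).
- bot.grab_frame(name): name is "side" or "top" or "wrist"; returns a dict with "pixels" (384x512x3 uint8, blue, green, red), "vertical_fov" (degrees; the focal length in pixels is half the picture's height over the tangent of half this angle, whatever the lens; pixels are square), "cx", "cy" (the principal point, pixels), "R" (3x3) and "t" (3): a world point X has camera coordinates R X + t. Camera axes: x right, y down, z forward; pixel columns grow to the right and rows downward; lengths in m; the calibration is good to about 2 mm. A picture is of the moment at which its call begins. There is no depth.
- bot.job_done(): hands the job in, once; it reports no verdict.
Trained networks look in a picture, given as the dict that the camera call returned (one of the last four; its "shot" number tells which), for a name from the list of things; names that differ only in an ending like _2 or _b are one class to them, and where a whole thing is asked for, a point or a joint stands for the part that bears it (a point fixed in the world has none). Each returns a list of dicts, best first, with "score" (0 to 1); they miss things now and then, are a little off and sometimes report something else, mostly with a low value. They report only what shows in the picture. A call takes as long as a camera call.
- bot.trace(picture, thing): "region" (384x512 bool, what is visible of it) and "point" ([column, row] in pixels, amid what is visible of it).
The state is a dict: "clock": time; "qpos": joint angles; "qd": joint speeds; "joint_efforts": joint torques, N m; "position": TCP position; "tool_rot": TCP orientation; "force": force on the tool from outside, world axes, zero at the start; "moment": the same for the moment, N m; "grip_width": finger opening in m.
Only numpy, scipy, OpenCV 4.12 (cv2) and the standard library are available. Lean on these libraries where they do the work, as an engineer would, in place of code of your own. Each camera call takes 0.05 s, during which the arm holds its last target.

## Working session

There is one attempt and no reset: what is moved stays moved. The work goes in short steps, Python scripts to look and compute and a shell command to move; the robot and the scene stay as the last step left them, time stands still between calls to the robot, and variables do not carry over. Pictures are saved under pics/ and viewed, and the job is handed in when it is done.

```bash
mkdir -p pics; cat > h.py <<'E'
import numpy as np, cv2
from workcell import bot
def foc(p): return p["pixels"].shape[0]/2/np.tan(np.radians(p["vertical_fov"])/2)
def ray(p,uv):
    R=np.array(p["R"]);t=np.array(p["t"]);f=foc(p)
    d=R.T@np.array([(uv[0]-p["cx"])/f,(uv[1]-p["cy"])/f,1.]); c=-R.T@t
    return c,d
def atz(p,uv,z):
    c,d=ray(p,uv); return c+d*(z-c[2])/d[2]
def proj(p,X):
    q=np.array(p["R"])@np.array(X)+np.array(p["t"]); f=foc(p)
    return np.array([p["cx"]+f*q[0]/q[2],p["cy"]+f*q[1]/q[2]])
E
python3 - <<'E'
from h import *
print(bot.observe(), bot.grasp_offset)
for n in ["side","top","wrist"]:
    p=bot.grab_frame(n); cv2.imwrite(f"pics/{n}0.png",p["pixels"])
    print(n,p["vertical_fov"],p["cx"],p["cy"],np.round(p["R"],3).tolist(),np.round(p["t"],3))
    for th in ["machine","tray","lid","lid_plate","spool_red","spool_yellow","spool_green","scissors","marker","tape"]:
        r=bot.trace(p,th)
        print(th,[(round(x["score"],2),np.round(x["point"],1).tolist(),int(x["region"].sum())) for x in r[:2]])
E
```

```text
{'clock': 0.0, 'qpos': array([ 1.05081323,  0.52201699, -0.03630394,  1.59998706,  0.02117593,
        1.02108385, -0.11281015]), 'qd': array([-6.51179122e-04, -2.88355104e-04,  1.29460046e-04,  6.03317895e-05,
        4.72822579e-05, -6.21158136e-04, -1.47211005e-03]), 'joint_efforts': array([-1.67314618e-03, -9.27114058e+01,  1.97871633e+00, -3.69940710e+01,
        1.76807446e-02,  8.02093127e-03, -5.66425149e-05]), 'position': array([ 0.27155171, -0.56256468,  0.23073163]), 'tool_rot': array([-3.14048365e+00,  6.95799349e-05,  4.49729695e-01]), 'force': array([-0.36660995,  0.49787129,  0.70485539]), 'moment': array([0.02403097, 0.10694478, 0.01917807]), 'grip_width': 0.08505557467405965} 0.0187
side 42.61690208039146 259.9457803281682 188.5626142820844 [[-0.999, -0.046, 0.009], [-0.033, 0.561, -0.827], [0.033, -0.827, -0.562]] [0.556 0.135 1.13 ]
machine [(0.88, [222.6, 187.6], 14152)]
tray [(0.92, [243.8, 247.8], 6035)]
lid [(0.77, [273.2, 209.7], 437)]
lid_plate [(0.52, [271.2, 208.4], 330), (0.26, [288.2, 200.8], 216)]
spool_red [(0.83, [295.4, 272.7], 296)]
spool_yellow [(0.
[... 296 characters left out ...]
0.975, 0.007, -0.223], [0.223, 0.003, -0.975]] [-0.011  0.562  1.108]
machine [(0.95, [317.6, 154.6], 15881)]
tray [(0.65, [238.5, 191.9], 4201)]
lid [(0.63, [227.0, 207.6], 261)]
lid_plate [(0.47, [227.2, 207.6], 237)]
spool_red []
spool_yellow [(0.23, [228.7, 209.7], 308)]
spool_green [(0.51, [231.1, 204.6], 224)]
scissors [(0.65, [379.3, 227.0], 867)]
marker [(0.71, [242.8, 244.4], 217)]
tape [(0.85, [159.5, 200.3], 391)]
wrist 62.89401518467105 258.77947485888103 191.25516660372529 [[0.435, -0.901, -0.0], [-0.855, -0.413, 0.313], [-0.282, -0.136, -0.95]] [-0.625 -0.04   0.38 ]
machine []
tray []
lid []
lid_plate []
spool_red []
spool_yellow []
spool_green []
scissors []
marker []
tape []
```

View pics/side0.png

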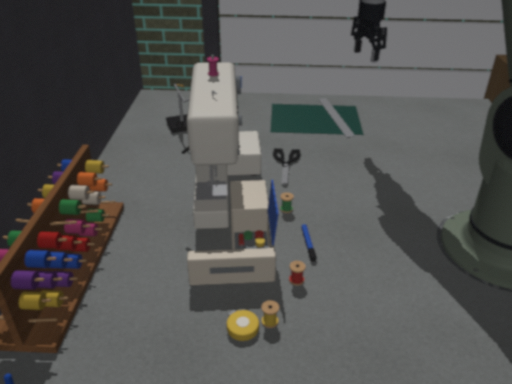

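View pics/top0.png

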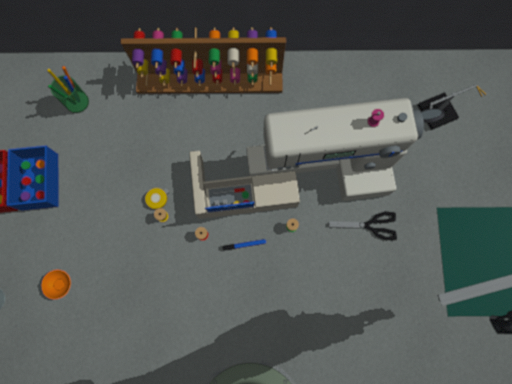

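```bash
python3 - <<'E'
import cv2
a=cv2.imread("pics/side0.png"); b=cv2.imread("pics/top0.png")
cv2.imwrite("pics/side0c.png",cv2.resize(a[150:350,170:330],None,fx=3,fy=3,interpolation=cv2.INTER_CUBIC)[:600])
cv2.imwrite("pics/top0c.png",cv2.resize(b[90:270,140:430],None,fx=2.7,fy=2.7,interpolation=cv2.INTER_CUBIC))
E
```

```text
(no output)
```

View pics/side0c.png

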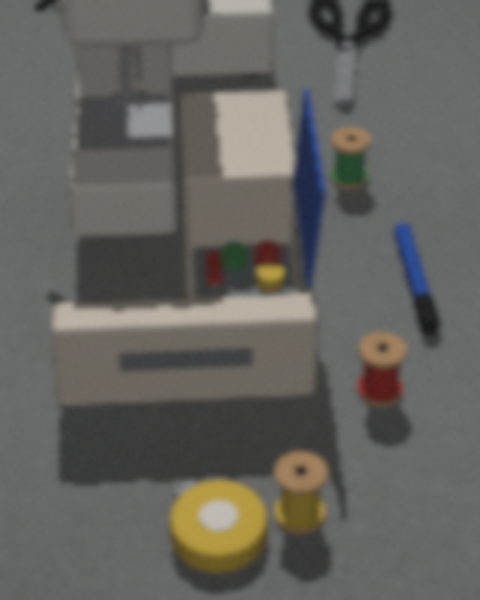

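View pics/top0c.png

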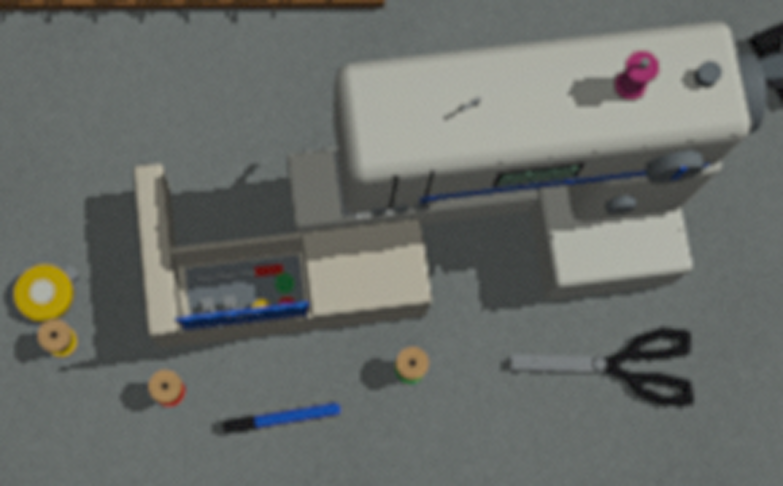

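```bash
python3 - <<'E'
from h import *
s=bot.grab_frame("side"); t=bot.grab_frame("top")
T=lambda u,v:(140+u/2.7,90+v/2.7)
S=lambda u,v:(170+u/3,150+v/3)
for n,uv in dict(ob=(135,168),ib=(163,165),of=(150,334),if_=(180,330),box_fr=(430,303),box_br=(419,220)).items(): print("top",n,atz(t,T(*uv),.075))
for n,uv in dict(ob=(54,330),of=(316,318),ib=(56,305),if_=(315,293)).items(): print("side z75",n,atz(s,S(*uv),.075))
for n,uv in dict(ob=(60,405),of=(316,392)).items(): print("side z4",n,atz(s,S(*uv),.004))
# lid side pts: at hinge line and top edge
for n,th in [("side",s),("top",t)]:
  for name in ["spool_red","spool_yellow","spool_green","tape","marker"]:
    r=bot.trace(th,name)
    if r: print(n,name,atz(th,r[0]["point"],.02))
# machine top corners z=.285 in top
for uv in [(345,68),(352,178),(730,25),(745,130)]: print("mach",atz(t,T(*uv),.275))
for uv in [(53,338),(166,388),(412,362)]: print("spooltop",atz(t,T(*uv),.04))
for uv in [(300,470),(382,347),(350,139)]: print("spooltop side",atz(s,S(*uv),.04))
E
```

```text
top ob [0.69041632 0.16244596 0.075     ]
top ib [0.69341955 0.13397466 0.075     ]
top of [0.518212   0.14288036 0.075     ]
top if_ [0.52202905 0.11336816 0.075     ]
top box_fr [ 0.5476033  -0.13388477  0.075     ]
top box_br [ 0.6332184 -0.1252709  0.075    ]
side z75 ob [0.69288752 0.1633652  0.075     ]
side z75 of [0.52016512 0.14191287 0.075     ]
side z75 ib [0.69566313 0.13874726 0.075     ]
side z75 if_ [0.52135972 0.11664596 0.075     ]
side z4 ob [0.69425683 0.16157024 0.004     ]
side z4 of [0.51833462 0.13934975 0.004     ]
side spool_red [0.47581275 0.12961789 0.02      ]
side spool_yellow [0.53791542 0.2407852  0.02      ]
side spool_green [ 0.49349567 -0.11378792  0.02      ]
side tape [0.58246363 0.27098069 0.02      ]
side marker [0.44514395 0.04273963 0.02      ]
top spool_yellow [0.54610699 0.0555623  0.02      ]
top spool_green [0.55039716 0.05559316 0.02      ]
top tape [0.57044617 0.25666288 0.02      ]
top marker [0.44161907 0.01994139 0.02      ]
mach [ 0.71004823 -0.04683773  0.275     ]
mach [ 0.61133476 -0.05145801  0.275     ]
mach [ 0.74714793 -0.37875539  0.275     ]
mach [ 0.65132542 -0.38313867  0.275     ]
spooltop [0.52146831 0.24640156 0.04      ]
spooltop [0.46957111 0.13042062 0.04      ]
spooltop [ 0.49440098 -0.11752657  0.04      ]
spooltop side [0.52716793 0.244307   0.04      ]
spooltop side [0.4740703  0.12997149 0.04      ]
spooltop side [ 0.49636883 -0.11802654  0.04      ]
```

```bash
cat >> h.py <<'E'
yaw=0.115
XM=np.array([np.cos(yaw),np.sin(yaw),0]);YM=np.array([-np.sin(yaw),np.cos(yaw),0])
EM=np.array([0.605,0.152,0.045])  # tray end mid now
E
python3 - <<'E'
from h import *
s=bot.grab_frame("side"); t=bot.grab_frame("top")
T=lambda u,v:(140+u/2.7,90+v/2.7)
S=lambda u,v:(170+u/3,150+v/3)
# hinge near/far from top picks (front lower edge of blue)
for n,uv in dict(hn=(181,327),hf=(309,311)).items(): 
    X=atz(t,T(*uv),.073); print("top hinge",n,X,"rel EM in m:",(X-EM)@XM,(X-EM)@YM)
for uv in [(179,319),(309,303)]:
  for z in (.15,.155): 
    X=atz(t,T(*uv),z); print("topedge",z,X,(X-EM)@XM,(X-EM)@YM)
X=atz(s,S(310,287),.073);print("side hinge near",X,(X-EM)@XM,(X-EM)@YM)
for uv,off in [((325,190),-.03-.004),((307,90),-.034-.124)]:
    for o in (off,off-.01):
        c,d=ray(s,S(*uv)); k=((EM-c)@YM+o)/(d@YM); X=c+k*d; print("side top edge",o,X,(X-EM)@XM)
print(bot.observe()["clock"])
E
```

```text
top hinge hn [0.52543463 0.11267085 0.073     ] rel EM in m: -0.08355270890608268 -0.029939506517533375
top hinge hf [ 0.54074265 -0.01397467  0.073     ] rel EM in m: -0.08287796361693496 -0.15750505068746884
topedge 0.15 [0.51769669 0.1057035  0.15      ] -0.09203902164910233 -0.03597294074971069
topedge 0.155 [0.51666915 0.10511249 0.155     ] -0.0931275935141967 -0.03644214004466958
topedge 0.15 [ 0.53199291 -0.01436036  0.15      ] -0.09161416446164 -0.15688419309552534
topedge 0.155 [ 0.53089762 -0.01438246  0.155     ] -0.09270474947110405 -0.1567804662071233
side hinge near [0.52492507 0.10828631 0.073     ] -0.08456202068371782 -0.03423661518227995
side top edge -0.034 [0.51710417 0.10762111 0.15645534] -0.09240759435717218
side top edge -0.044000000000000004 [0.51702997 0.09754605 0.14886048] -0.09363738083705686
side top edge -0.158 [ 0.53199139 -0.01548376  0.15399966] -0.09174457582415271
side top edge -0.168 [ 0.53209389 -0.02553841  0.14743006] -0.09279649396954912
2.35
```

```bash
python3 -m handwheel '[[0.6,-0.6,0,0,0,0.0267],[0.6,-0.6,0,0,0,0.0267],[0,-1,0,0,0,0],[0,-1,0,0,0,0],[0,-1,0,0,0,0],[0,-1,0,0,0,0],[0,-1,0,0,0,0],[0,-1,0,0,0,0]]' 1 20
```

```text
clock: 3.35
position: [0.2717, -0.3744, 0.2314]
tool_rot: [3.141, -0.0, 0.114]
force: [1.6, 0.2, -0.6]
grip_width: -0.0001
```

```bash
python3 -m handwheel '[[0.6,-0.98,0,0,0,0],[0.6,-0.98,0,0,0,0],[0.6,-0.98,0,0,0,0],[0.6,-0.98,0,0,0,0],[0.6,-0.98,0,0,0,0],[0.6,-0.98,0,0,0,0],[0.6,-0.98,0,0,0,0],[0.6,-0.98,0,0,0,0]]'
python3 -m handwheel '[[0.6,-0.98,0,0,0,0],[0.6,-0.98,0,0,0,0],[0.6,-0.98,0,0,0,0],[0.6,-0.98,0,0,0,0],[0.6,-0.98,0.4,0,0,0],[0.6,-0.98,0.8,0,0,0],[0.6,-0.98,1,0,0,0],[0.6,-0.98,1,0,0,0]]'
python3 -m handwheel '[[0,0,0.4,0,0,0],[0,0,0,0,0,0]]'
python3 - <<'E'
from h import *
o=bot.observe();X=o["position"];print(X,(X-EM)@XM,(X-EM)@YM,o["force"],o["clock"])
for n in ("side","top"):
  p=bot.grab_frame(n);a=p["pixels"]
  u=proj(p,X);print(n,u)
  cv2.circle(a,tuple(int(v) for v in u),2,(0,0,255),-1) if False else None
  a=a[120:340,150:390] if n=="side" else a[90:300,140:380]
  cv2.imwrite(f"pics/{n}1.png",cv2.resize(a,None,fx=2.7,fy=2.7,interpolation=cv2.INTER_CUBIC))
E
```

```text
clock: 4.35
position: [0.3691, -0.166, 0.2315]
tool_rot: [3.141, -0.0, 0.114]
force: [0.1, -1.0, 0.7]
grip_width: -0.0
clock: 5.35
position: [0.4661, 0.0424, 0.1507]
tool_rot: [-3.142, -0.001, 0.114]
force: [0.2, -0.1, 1.2]
grip_width: 0.0001
clock: 5.6
position: [0.4651, 0.0411, 0.141]
tool_rot: [3.141, 0.001, 0.114]
force: [-0.5, -0.0, -0.5]
grip_width: -0.0001
[0.46509545 0.04109526 0.1409508 ] -0.15170640650903264 -0.0941186032497318 [-0.46359514 -0.00626425 -0.45387296] 5.6
side [303.39539497 200.99466202]
top [232.29653607 229.45227577]
```

View pics/side1.png

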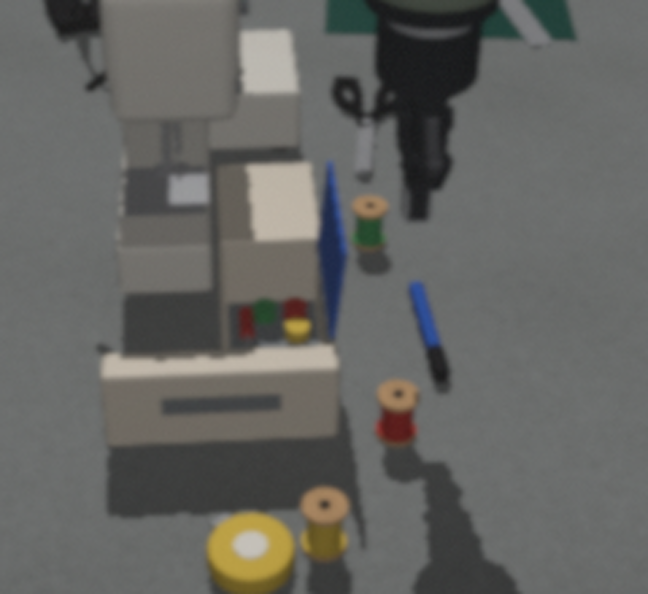

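View pics/top1.png

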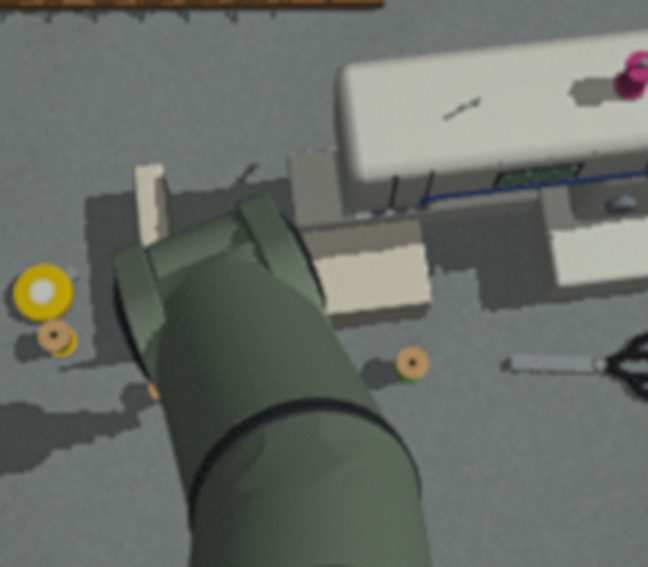

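```bash
python3 -m handwheel '[[0.55,0,0,0,0,0],[0.55,0,0,0,0,0],[0.4,0,0,0,0,0],[0.3,0,0,0,0,0],[0.3,0,0,0,0,0],[0.1,0,0,0,0,0]]'
python3 -m handwheel '[[0.33,0,0.05,0,0,0],[0.33,0,0.05,0,0,0],[0.32,0,0.06,0,0,0],[0.3,0,0.18,0,0,0],[0.3,0,0.18,0,0,0],[0.3,0,0.18,0,0,0],[0,0,0,0,0,0]]'
python3 - <<'E'
from h import *
o=bot.observe();X=o["position"];print(X,(X-EM)@XM,(X-EM)@YM,o["force"],o["clock"])
p=bot.grab_frame("side");a=p["pixels"][100:320,150:390]
cv2.imwrite(f"pics/side2.png",cv2.resize(a,None,fx=2.7,fy=2.7,interpolation=cv2.INTER_CUBIC))
E
```

```text
clock: 6.45
position: [0.5205, 0.0479, 0.1412]
tool_rot: [-3.142, 0.0, 0.114]
force: [-0.3, -0.2, 0.9]
grip_width: -0.0002
clock: 7.32
position: [0.5671, 0.0533, 0.1233]
tool_rot: [-3.141, 0.001, 0.114]
force: [-0.2, -0.2, -0.0]
grip_width: -0.0002
[0.5671406  0.05330507 0.12326353] -0.048934245903680215 -0.0936987841157067 [-0.18914837 -0.24379118 -0.01732929] 7.325
```

View pics/side2.png

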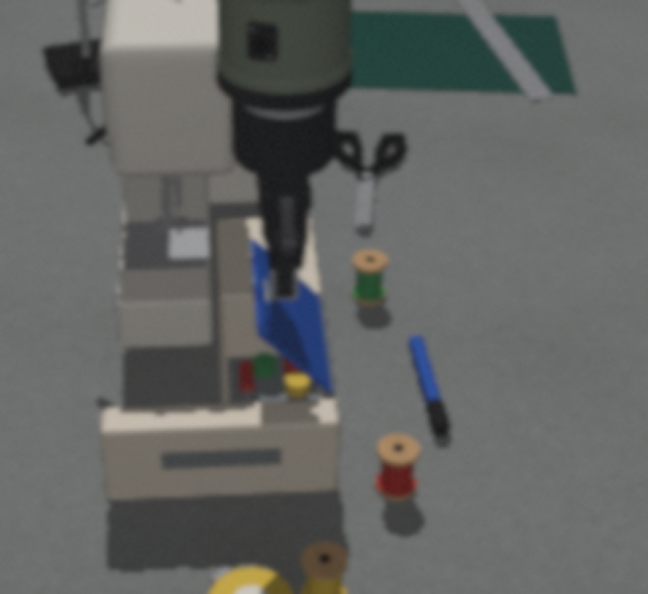

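```bash
python3 -m handwheel '[[0.21,0,0.28,0,0,0],[0.21,0,0.29,0,0,0],[0.21,0,0.29,0,0,0],[0.08,0,0.26,0,0,0],[0.08,0,0.26,0,0,0],[0.08,0,0.26,0,0,0],[0,0,0.06,0,0,0]]'
python3 -m handwheel '[[0,0,0.06,0,0,0],[0,0,0.06,0,0,0],[0,0,0,0,0,0]]'
python3 -c "
from h import *
o=bot.observe();X=o['position'];print(X,(X-EM)@XM,(X-EM)@YM,o['force'],o['clock'])"
```

```text
clock: 8.25
position: [0.5884, 0.0557, 0.0808]
tool_rot: [-3.142, 0.001, 0.114]
force: [0.6, -0.1, 0.5]
grip_width: -0.0001
clock: 8.62
position: [0.5885, 0.0557, 0.0783]
tool_rot: [-3.142, -0.0, 0.114]
force: [0.3, 0.4, -0.4]
grip_width: -0.0001
[0.58850719 0.05574448 0.07833447] -0.027428868386056602 -0.09372723463839684 [ 0.2918923   0.39094069 -0.38277337] 8.625
```

```bash
python3 -m handwheel '[[0,0,0.06,0,0,0],[0,0,0.06,0,0,0],[0,0,0,0,0,0]]'
python3 -m handwheel '[[0,0,0.04,0,0,0],[0,0,0,0,0,0]]'
```

```text
clock: 9.0
position: [0.5884, 0.0557, 0.0751]
tool_rot: [-3.142, 0.0, 0.114]
force: [0.2, -0.2, -0.5]
grip_width: -0.0
clock: 9.25
position: [0.5886, 0.0557, 0.0744]
tool_rot: [3.142, -0.0, 0.114]
force: [-0.8, -0.8, 4.1]
grip_width: 0.0
```

```bash
python3 -m handwheel '[[0,0,0.03,0,0,0],[0,0,0,0,0,0],[0,0,0,0,0,0]]'
python3 -m handwheel '[[0,0,-0.5,0,0,0],[0,0,-1,0,0,0],[0,0,-1,0,0,0],[0,-0.6,-1,0,0,0],[0,-0.6,0,0,0,0]]'
python3 - <<'E'
from h import *
o=bot.observe();X=o["position"];print(X,(X-EM)@XM,(X-EM)@YM,o["force"],o["clock"])
p=bot.grab_frame("side");a=p["pixels"][100:320,150:390]
cv2.imwrite(f"pics/side3.png",cv2.resize(a,None,fx=2.7,fy=2.7,interpolation=cv2.INTER_CUBIC))
# wrist heights above tip at several offsets
for h in (0,.05,.1,.15,.2,.25): print(h,(proj(p,X+[0,0,h])-[150,100])*2.7)
E
```

```text
clock: 9.62
position: [0.5886, 0.0557, 0.0737]
tool_rot: [3.142, -0.0, 0.114]
force: [-1.7, -0.7, 6.7]
grip_width: 0.0001
clock: 10.25
position: [0.586, 0.0861, 0.1634]
tool_rot: [-3.141, -0.003, 0.114]
force: [-0.5, 0.7, -0.2]
grip_width: 0.0001
[0.58600369 0.08606519 0.16336907] -0.026436636399904498 -0.06331953576602165 [-0.49497617  0.6524317  -0.19735917] 10.25
0 [254.39435849 277.81998185]
0.05 [253.77031275 221.60578562]
0.1 [253.1085845  161.99713981]
0.15 [252.40565435  98.67701596]
0.2 [251.65755054  31.28763805]
0.25 [250.85977389 -40.57628135]
```

View pics/side3.png

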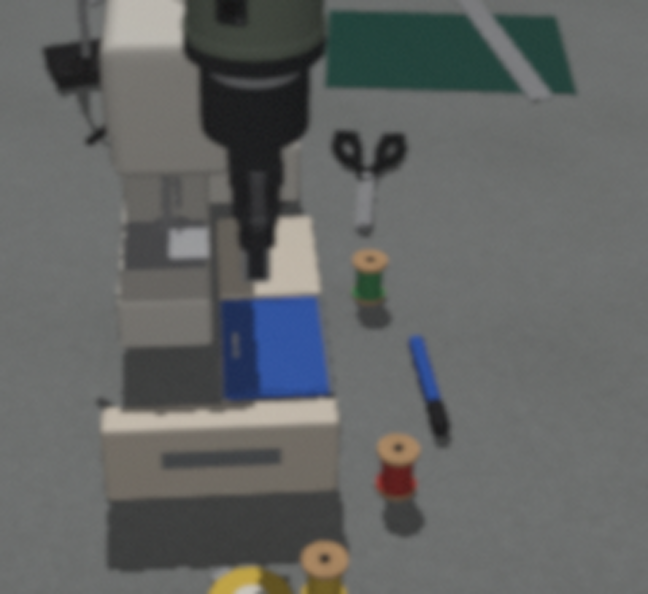

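```bash
python3 -m handwheel '[[0,-1,0,0,0,0],[0,-1,0,0,0,0],[0,-1,0,0,0,0],[0,-0.9,0,0,0,0],[0.2,-0.4,0,0,0,0],[0,0,1,0,0,0],[0,0,0.6,0,0,0],[0,0,0,0,0,0]]'
python3 - <<'E'
from h import *
o=bot.observe();X=o["position"];print(X,(X-EM)@XM,(X-EM)@YM,o["force"],o["clock"])
p=bot.grab_frame("side");a=p["pixels"][120:340,150:390]
cv2.imwrite(f"pics/side4.png",cv2.resize(a,None,fx=2.7,fy=2.7,interpolation=cv2.INTER_CUBIC))
E
```

```text
clock: 11.3
position: [0.5775, 0.1922, 0.12]
tool_rot: [3.141, 0.002, 0.114]
force: [0.1, -0.8, 0.4]
grip_width: -0.0
[0.57748076 0.19221398 0.12000447] -0.0227230477157141 0.043106101929113995 [ 0.09258047 -0.76706946  0.43243539] 11.3
```

View pics/side4.png

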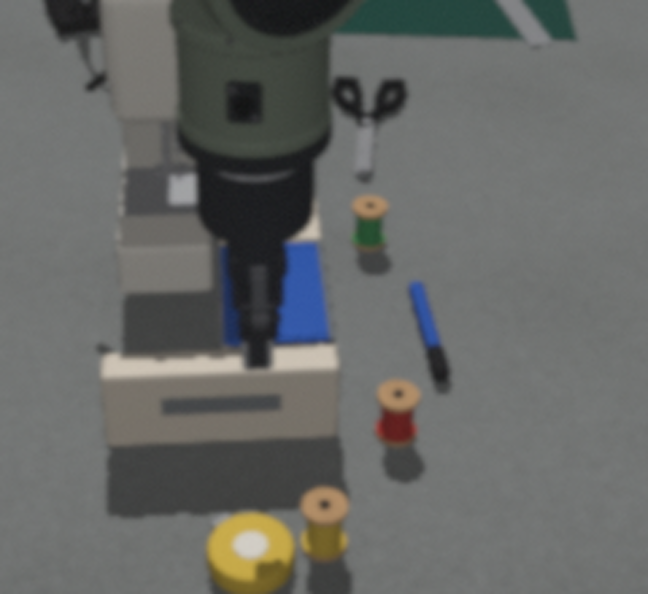

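```bash
python3 -m handwheel '[[0,0,0.8,0,0,0],[0,0,0.8,0,0,0],[0,0,0.8,0,0,0],[0,0,0.6,0,0,0],[0,0,0.4,0,0,0],[0,0,0,0,0,0]]'
python3 -m handwheel '[[0,0.4,0,0,0,0],[0,0.4,0,0,0,0],[0,0.3,0,0,0,0],[0,0.2,0,0,0,0],[0,0.2,0,0,0,0],[0,0.2,0,0,0,0],[0,0,0,0,0,0]]'
python3 - <<'E'
from h import *
o=bot.observe();X=o["position"];print(X,(X-EM)@XM,(X-EM)@YM,o["force"],o["clock"])
p=bot.grab_frame("side");a=p["pixels"][120:340,150:390]
cv2.imwrite(f"pics/side5.png",cv2.resize(a,None,fx=2.7,fy=2.7,interpolation=cv2.INTER_CUBIC))
E
```

```text
clock: 12.1
position: [0.5776, 0.1928, 0.0354]
tool_rot: [3.141, 0.001, 0.114]
force: [-0.4, 0.4, -0.1]
grip_width: -0.0002
clock: 12.98
position: [0.583, 0.15, 0.0362]
tool_rot: [3.141, -0.0, 0.114]
force: [0.5, -0.2, 3.9]
grip_width: 0.0
[0.58302778 0.14996526 0.03623188] -0.022060565337658197 0.0004999359243144063 [ 0.49799862 -0.20424879  3.87796885] 12.975
```

View pics/side5.png

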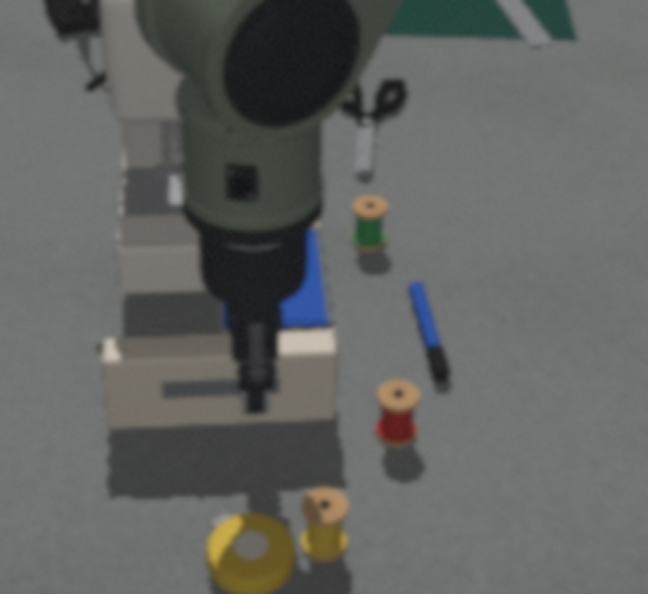

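```bash
python3 -m handwheel '[[0,0.3,0,0,0,0],[0,0.4,0,0,0,0],[0,0.4,0,0,0,0],[0,0.4,0,0,0,0],[0,0.4,0,0,0,0],[0,0.4,0,0,0,0],[0,0.2,0,0,0,0],[0,0,0,0,0,0]]'
python3 - <<'E'
from h import *
o=bot.observe();X=o["position"];print(X,(X-EM)@XM,(X-EM)@YM,o["force"],o["clock"])
p=bot.grab_frame("side");a=p["pixels"][80:300,150:390]
cv2.imwrite(f"pics/side6.png",cv2.resize(a,None,fx=2.7,fy=2.7,interpolation=cv2.INTER_CUBIC))
E
```

```text
clock: 14.02
position: [0.59, 0.0872, 0.036]
tool_rot: [3.141, -0.0, 0.113]
force: [1.0, 0.0, 2.5]
grip_width: -0.0001
[0.58998042 0.08718801 0.03604833] -0.02235733017447718 -0.06266045082223465 [0.98745007 0.04240703 2.51143673] 14.025
```

View pics/side6.png

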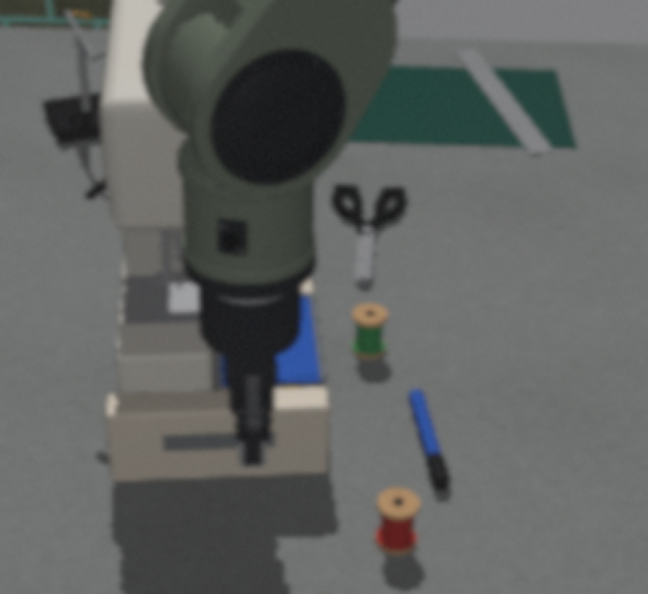

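```bash
python3 -m handwheel '[[0,0.2,0,0,0,0],[0,0.25,0,0,0,0],[0,0.25,0,0,0,0],[0,0.25,0,0,0,0],[0,0.15,0,0,0,0],[0,0.1,0,0,0,0],[0,0,0,0,0,0]]'
python3 - <<'E'
from h import *
o=bot.observe();X=o["position"];print(X,(X-EM)@XM,(X-EM)@YM,o["force"],o["clock"])
p=bot.grab_frame("side");a=p["pixels"][80:300,150:390]
cv2.imwrite(f"pics/side7.png",cv2.resize(a,None,fx=2.7,fy=2.7,interpolation=cv2.INTER_CUBIC))
p=bot.grab_frame("top");a=p["pixels"][60:280,150:390]
cv2.imwrite(f"pics/top7.png",cv2.resize(a,None,fx=2.7,fy=2.7,interpolation=cv2.INTER_CUBIC))
E
```

```text
clock: 14.95
position: [0.5932, 0.0584, 0.036]
tool_rot: [3.141, 0.0, 0.114]
force: [-0.0, 0.0, 0.1]
grip_width: -0.0002
[0.59317718 0.05843777 0.03600642] -0.02248068715601131 -0.09158759967844904 [-0.04527554  0.00939644  0.12435758] 14.95
```

View pics/side7.png

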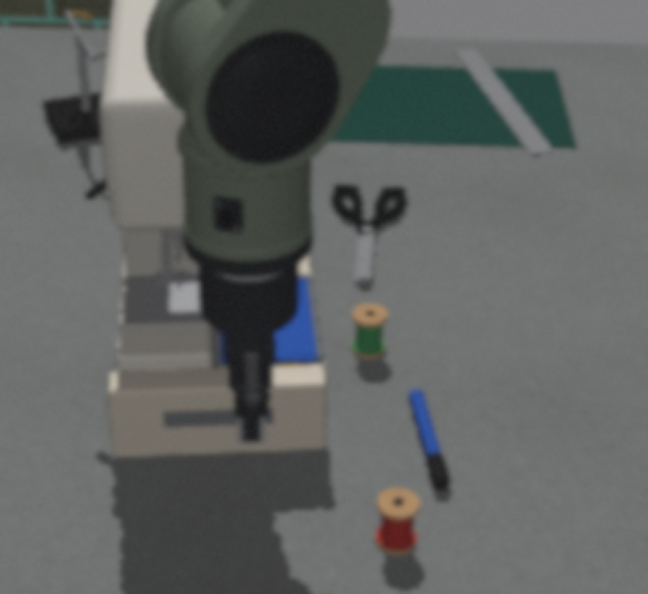

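View pics/top7.png

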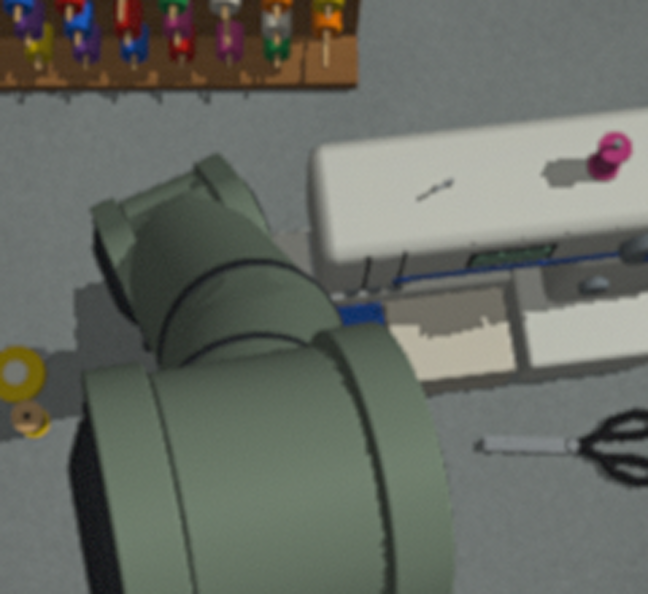

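```bash
python3 -m handwheel '[[0,0.1,0,0,0,0],[0,0.1,0,0,0,0],[0,0.1,0,0,0,0],[0,0.1,0,0,0,0]]'
python3 -m handwheel '[[0,0.08,0,0,0,0],[0,0.08,0,0,0,0]]'
python3 -m handwheel '[[0,0.08,0,0,0,0],[0,0.08,0,0,0,0]]'
```

```text
clock: 15.55
position: [0.5944, 0.0487, 0.0361]
tool_rot: [-3.142, -0.0, 0.114]
force: [-0.7, 1.3, -0.2]
grip_width: 0.0001
clock: 15.8
position: [0.5948, 0.046, 0.0362]
tool_rot: [-3.14, -0.0, 0.115]
force: [-2.6, 11.2, 5.5]
grip_width: 0.0001
clock: 16.05
position: [0.5952, 0.0447, 0.0366]
tool_rot: [-3.138, -0.001, 0.117]
force: [-6.5, 26.5, 10.5]
grip_width: 0.0
```

```bash
python3 -m handwheel '[[0,-0.3,0,0,0,0],[0,-0.6,0,0,0,0],[0,-0.8,0,0,0,0],[0,0,-0.8,0,0,0],[0,0,-1,0,0,0],[0,0,-1,0,0,0],[-1,-1,-1,0,0,0],[-1,-1,-1,0,0,0]]'
python3 -m handwheel '[[-1,0,-1,0,0,0],[-1,0,0,0,0,0],[-1,0,0,0,0,0],[-1,0,0,0,0,0],[-1,0,0,0,0,0],[-1,0,0,0,0,0],[-1,0,0,0,0,0]]'
python3 - <<'E'
from h import *
o=bot.observe();X=o["position"];print(X,o["force"],o["clock"])
p=bot.grab_frame("side");a=p["pixels"][100:320,150:390]
cv2.imwrite(f"pics/side8.png",cv2.resize(a,None,fx=2.7,fy=2.7,interpolation=cv2.INTER_CUBIC))
p=bot.grab_frame("top");a=p["pixels"][60:280,150:390]
cv2.imwrite(f"pics/top8.png",cv2.resize(a,None,fx=2.7,fy=2.7,interpolation=cv2.INTER_CUBIC))
E
```

```text
clock: 17.05
position: [0.5345, 0.1273, 0.1578]
tool_rot: [3.141, -0.001, 0.113]
force: [0.9, 0.7, 0.7]
grip_width: -0.0002
clock: 17.92
position: [0.3605, 0.1069, 0.1819]
tool_rot: [3.141, -0.001, 0.114]
force: [0.6, -0.2, 0.1]
grip_width: 0.0001
[0.36054724 0.10686966 0.18191779] [ 0.57137583 -0.23584204  0.12851474] 17.925
```

View pics/side8.png

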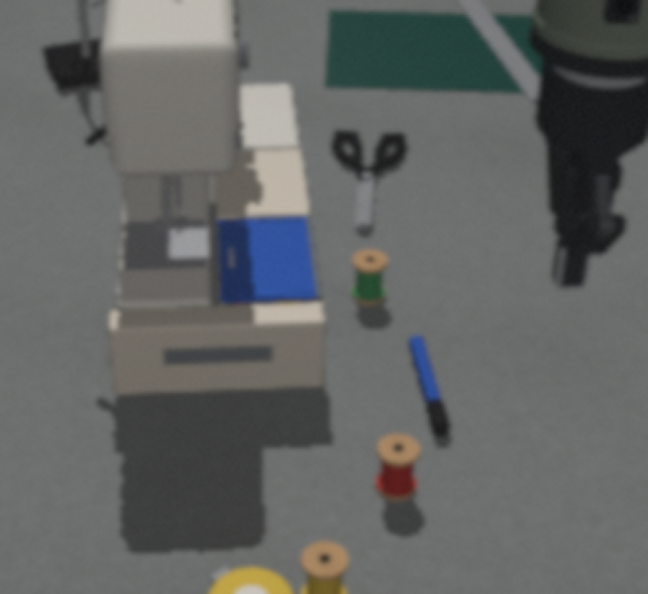

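View pics/top8.png

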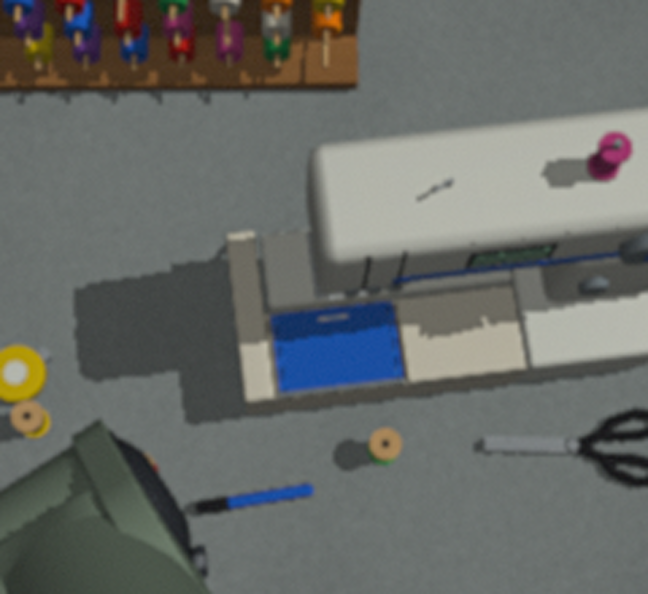

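```bash
python3 - <<'E'
from h import *
p=bot.grab_frame("top");a=p["pixels"]
cv2.imwrite("pics/z.png",cv2.resize(a[135:215,225:355],None,fx=6,fy=6,interpolation=cv2.INTER_CUBIC))
for v in (160,165): print(a[v,230:256].sum(1))
for v in (190,193): print(a[v,330:356].sum(1))
print(1000*abs(atz(p,(246,160),.075)-atz(p,(247,160),.075)))
E
```

```text
[210 209 210 202 203 271 307 309 316 311 309 309 314 316 305 263 218 216
 278 316 328 324 329 326 324 327]
[207 205 205 203 207 226 279 304 312 311 311 310 310 310 314 291 235 203
 239 293 320 325 327 328 326 332]
[506 508 509 505 509 513 508 507 509 512 507 512 518 486 353 304 419 509
 533 533 534 530 529 531 534 535]
[509 508 507 512 510 512 510 510 512 509 508 513 518 498 392 299 364 477
 523 530 522 521 521 516 511 505]
[0.02010656 2.73744949 0.        ]
```

View pics/z.png

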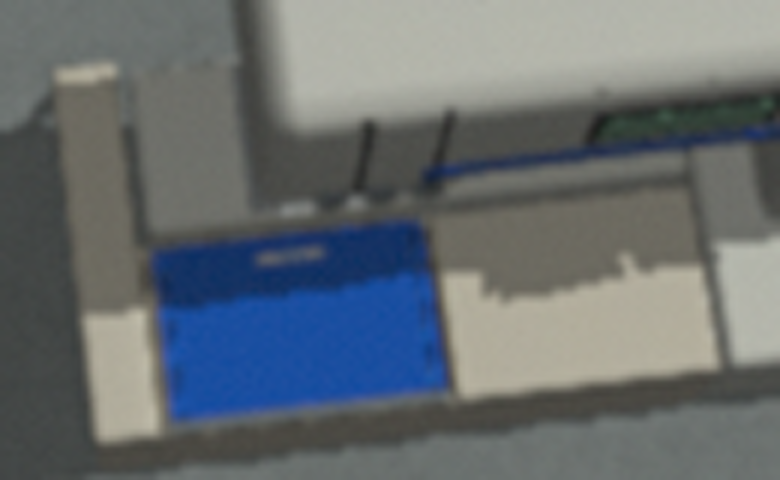

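```bash
python3 - <<'E'
from h import *
s=bot.grab_frame("side")
for n in ["spool_red","spool_yellow","spool_green","tape","marker","scissors"]:
    r=bot.trace(s,n); print(n,[np.round(x["point"],1).tolist() for x in r[:1]])
print(bot.observe()["clock"],bot.observe()["force"]); bot.job_done()
E
```

```text
spool_red [[295.9, 272.3]]
spool_yellow [[265.9, 314.4]]
spool_green [[289.4, 202.1]]
tape [[242.0, 324.4]]
marker [[305.7, 247.0]]
scissors [[283.9, 158.3]]
18.425 [-0.6542973  -0.35342551 -0.44881272]
the job is handed in; nothing more can be done
```

I pushed the blue lid over and down with the closed fingertips until it was shut. I then pushed the tray by its end face along the free arm to its stop, backed the arm off and handed the job in at about 18.4 s of the 53 s allowed. No verdict was reported.

- **Lid:** It was shut with the tray still drawn out about 0.126 m. It seated at a fingertip height of 74–75 mm with about 7 N. The last pictures show it flat and flush in the tray.
- **Tray:** The force rose from about 1 N to 27 N over the last few millimetres, which fits the stop. The gap between the end block and the free arm read about 7 mm in the picture. Blur adds roughly 2 mm, so the true gap is close to the 5 mm expected when home. This last check is only good to about 2 mm, against the 3 mm tolerance, and I did not push a second time to confirm it.
- **Loose things:** The networks found all six within about 3 pixels of where they started in the side view, which is within their usual scatter. The spools were upright.
- **Arm:** It was well clear of everything, with the force reading back at noise level.

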